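# Clamp the bearing block in the star-wheel vise

## Task

Stand the bearing block (the one with the round boss, boss up) on the drilling vise's bed, about the middle of the jaws and with its long side along them, then close the jaw on it by pushing round the spokes of the star wheel, one after the other, until it is firmly gripped: a spoke then needs a bit less than twice the push that it needs while the wheel runs free. The block is soft, so do not overtighten it; do not push the jaw itself, and leave everything else on the bench alone.

Things in the scene. Friction and masses are not known exactly. Their poses are not given: they have to be found in the camera images.
- vise: Grey drilling vise bolted to the bench. Origin on the bench top; z up; y along the bed from the star wheel to the back jaw; x across (the jaws' width). Bed 100 mm wide, y = -220 to +150 mm, its top 30 mm above the bench. The pinion housing under the wheel (86 x 90 mm) is 75 mm high above the bench
- back_jaw (a point): Middle of the front of the vise's fixed back jaw, on the bed, at vise y = +100 mm. The jaw is 80 mm wide (x), its top 66 mm above the bench. It carries a steel liner that is shimmed anew each time: the face that the block meets lies anywhere from 4 to 12 mm in front (-y) of this point, not measured
- hood (a point): Middle of the top of the flat guard hood over the jaws' side of the star wheel: 230 mm across (x), 105 mm along y (vise y = -149 to -44 mm), top 144 mm above the bench. Only the half of the wheel on the vise's -y side is open to above
- jaw: The vise's moving jaw, 80 mm wide, 34 mm front to back, top 66 mm above the bench. Origin at the foot of its gripping face, mid-width, on the bed. It slides along the vise's +y, 20 mm per rad of the star wheel; its face is a pad on stiff springs (about 8 N per mm). At the start the face is 8 to 26 mm along the vise's +y
- wheel_axis (a point): Centre of the star wheel's hub, at the height of the spokes' centre lines (112 mm above the bench), on the wheel's upright axis, 165 mm from the vise's origin towards its -y; fixed to the vise, same axes
- wheel (a joint): Turn of the star wheel, rad, 0 to 4.4; positive (counter-clockwise from above) closes the jaw. 5 steel spokes 10 mm thick, 72 deg apart, hub radius 22 mm, 22 mm black balls centred 100 mm from the axis; at 0 one spoke points along vise +x. Friction 0.6 N m holds it (7.5 N at 80 mm out turns it); each 10 N of grip adds 0.2 N m (2.5 N at 80 mm). Over 30 N of grip slackens when let go
- block_mid (a point): Centre of the bearing block's rectangular body, 23 mm above its underside. Aluminium, 0.26 kg: body 56 mm (its x) x 36 mm (its y) x 46 mm high; on top in the middle a round boss 26 mm across, 14 mm high. Stands boss up at the start. Its 36 mm goes between the jaws, its x along the vise's x (either way round)
- vblock: Bystander: aluminium channel block 60 x 44 x 42 mm with a groove along its top, origin under its centre
- slug: Bystander: plain round aluminium slug, 42 mm across, 50 mm high, origin under its centre
- oiler: Bystander: white oil bottle, 52 mm across, 120 mm high, origin under its centre
- hammer: Bystander: hammer lying down, 260 mm long
- chuckkey: Bystander: T-shaped steel chuck key lying down, 70 mm across its bar
- brush: Bystander: brush lying down, 200 mm long
- collar: Bystander: steel collar, 48 mm across, 14 mm high
Mind the look-alikes: they are no part of the job. What is shaped like the part that bears block_mid but black or turquoise is not meant.

How it is judged:
On the way, in this order (a step that is already met when the one before it is completed fails the run):
1. the block stands upright on the vise's bed between the jaws, not yet gripped (z of block_mid in the frame of vise between 0.049 and 0.058 m and x of block_mid in the frame of vise between -0.022 and 0.022 m and y of block_mid in the frame of vise between 0.02 and 0.085 m and angle between block's own z axis and vertical below 0.12 rad and contact force between the fingers and block below 0.1 N), for 0.2 s.
2. the jaw grips the block with 12 N or more (contact force between jaw and block above 12 N), for 0.2 s.
At the end, for the whole second after the job is handed in: The block stands boss up on the vise's bed (within 5 mm of lying flat on it in height, 0.1 rad of upright and of square to the jaws, within 22 mm of the middle of the jaws' width), at rest and gripped between the liner and the jaw with 10 to 45 N (contact force between jaw and block between 10 and 45 N and x of block_mid in the frame of vise between -0.022 and 0.022 m and y of block_mid in the frame of vise between 0.06 and 0.085 m and z of block_mid in the frame of vise between 0.049 and 0.058 m and angle between block's own z axis and vertical below 0.1 rad and angle between the x axis of block and the x axis of vise, either way round below 0.1 rad and linear speed of block below 0.02 m/s); the robot touches nothing.
It fails at once if the block is overtightened: more than 45 N between jaw and block (contact force between jaw and block above 45 N).
It fails at once if the gripper pushes the moving jaw itself with more than 10 N (contact force between the fingers and jaw above 10 N).
It fails at once if another thing on the bench is moved by more than 30 mm (distance of any of vblock, slug, oiler, hammer, chuckkey, brush, collar from where it was at the start of the episode above 0.03 m).
It also fails if it takes over 72 s, if anything falls off the work surface, if the arm or the gripper's body presses on something with over 40 N, if the wrist force passes 120 N, or if a joint passes its speed limit or range.

## Robot

A 7-joint arm with a two-finger parallel gripper is mounted at the origin on the work surface. World frame = base frame: x ahead of the robot, y to its left, z up, the work surface at z = 0. Lengths are in m, angles in rad, forces in N, time in s.
With the tool pointing down it reaches from about 0.4 to 0.875 m from the base axis. Payload 19.3 kg.
Tool frame: the origin (TCP) lies between the finger pads; the fingertips stand 17 mm ahead of it and the grasp point (between the pads) lies 2 mm behind it; z points along the fingers, x is the direction in which the jaws open and shut, and the axes are right-handed (so a half turn about z gives the same grasp; the last joint's range is limited). The gripper opens to 85 mm and grips with 20 to 120 N. Pads are 22 mm wide; open, the fingers measure 114 mm over their backs; the gripper's body (76 mm by 85 mm) begins 54 mm behind the grasp point. The pads swing forward as they close: fully open they stand 13 mm farther back than shut.
Start: joints at [1.162, 0.521, -0.036, 1.599, 0.021, 1.021, -0.113], TCP at [0.208, -0.589, 0.248] pointing down, gripper open.
Joint ranges: [-2.91, 2.91], [-0.3, 2.13], [-1.5, 1.42], [0.17, 2.43], [-1.26, 4.41], [0.16, 1.93], [-2.52, 2.52]. Speed limits (rad/s): [1.89, 1.89, 2.39, 2.39, 3.01, 3.01, 3.01].

## Interface

Orientations are given as [roll, pitch, yaw] about the fixed x, y, z axes, in that order (R = Rz(yaw) Ry(pitch) Rx(roll)).
In Python, from workcell import bot gives the robot as it stands. The module is installed in compiled form; this text tells all that it offers.
- The arm moves only by the tool arm_command, never from a script. Its argument "targets" is a list of rows, each a list of 6 numbers: the shift along the tool's x, y, z in mm, then the turn, a rotation vector about the tool's x, y, z in degrees. In form: [[x, y, z, wx, wy, wz], ...]. A call has 1 to 8 rows; each row shifts and turns the pose as measured when the row begins, along the tool's axes as they then stand; what a row does not reach is not made up. A row lasts 1/10 s, in which the tool goes at most 50 mm and 8.59 degrees, less where a joint would pass 70% of its speed; a pose out of reach is approached as far as the arm can. A call is refused whole if a number of a shift passes 50 or a number of a turn 8.59, either way. A call with a gripper value outside its range is refused whole. "grip" is the opening in per cent of the stroke, from 0 (shut) to 100 (fully open), set as the call begins (left out, the last holds). The fingers move at their own pace and stop on an object; "grip_force" is the grip in N (left out, the last holds). Time passes only in rows, so rows that do not move let the fingers close. It gives the time, the measured TCP pose, the force and the opening at its end, in the units of the state.
- bot.observe(): the state, without advancing time (a new reading comes with each control period).
- bot.grab_frame(name): name is "side" or "top"; returns a dict with "color" (480x640x3 uint8, red, green, blue), "depth" (480x640 float32, m along the optical axis (not along the pixel's ray), 0 where there is no reading), "fov_y" (degrees; the focal length in pixels is half the picture's height over the tangent of half this angle, whatever the lens; pixels are square), "cx", "cy" (the principal point, pixels), "R" (3x3) and "t" (3): a world point X has camera coordinates R X + t. Camera axes: x right, y down, z forward; pixel columns grow to the right and rows downward; lengths in m; the calibration is good to about 2 mm. A picture is of the moment at which its call begins.
- bot.job_done(): hands the job in, once; it reports no verdict.
The state is a dict: "clock": time; "qpos": joint angles; "qd": joint speeds; "joint_efforts": joint torques, N m; "position": TCP position; "tool_rot": TCP orientation; "force": force on the tool from outside, world axes, zero at the start; "moment": the same for the moment, N m; "grip_width": finger opening in m.
Only numpy, scipy, OpenCV 4.12 (cv2) and the standard library are available. Lean on these libraries where they do the work, as an engineer would, in place of code of your own. Each camera call takes 0.05 s, during which the arm holds its last target. There are 200 camera calls.

## Working session

There is one attempt and no reset: what is moved stays moved. The work goes in short steps, Python scripts to look and compute and a tool call to move; the robot and the scene stay as the last step left them, time stands still between calls to the robot, and variables do not carry over. Pictures are saved under pics/ and viewed, about 8 in all and at most 12, crops included, and the job is handed in when it is done.

Besides the shell and the picture viewer there is one more tool, called after ">>>" in YAML: its name, and indented under it one key for each argument. arm_command: Moves the arm, as the interface text tells. Its arguments: {"type":"object","properties":{"targets":{"type":"array"},"grip":{"type":"number"},"grip_force":{"type":"number"}},"required":["targets"]}

```bash
mkdir -p pics; cat > h.py <<'E'
import numpy as np, cv2
from workcell import bot
def grab(n):
    f=bot.grab_frame(n); f['f']=240/np.tan(np.radians(f['fov_y']/2)); return f
def save(f,name): cv2.imwrite('pics/'+name,cv2.cvtColor(f['color'],cv2.COLOR_RGB2BGR))
def ray(f,u,v,z):
    R,t=np.array(f['R']),np.array(f['t']); d=R.T@np.array([(u-f['cx'])/f['f'],(v-f['cy'])/f['f'],1]); c=-R.T@t
    return c+d*(z-c[2])/d[2]
def pts(f):
    R,t=np.array(f['R']),np.array(f['t']); v,u=np.mgrid[:480,:640]; d=f['depth']
    P=np.stack([(u-f['cx'])/f['f']*d,(v-f['cy'])/f['f']*d,d],-1)
    return (P-t)@R
def proj(f,X):
    p=np.array(f['R'])@np.array(X)+f['t']; return p[:2]/p[2]*f['f']+[f['cx'],f['cy']]
E
python3 - <<'E'
from h import *
import pickle
for n in('top','side'):
    f=grab(n); save(f,n+'0.png'); print(n,f['fov_y'],f['cx'],f['cy'],-np.array(f['R']).T@f['t'],f['R'])
    pickle.dump(f,open(n+'0.pkl','wb'))
print(bot.observe())
E
```

```text
top 53.250553225376485 311.1142110482137 239.37247512334568 [0.38531793 0.06451734 1.13882967] [[-0.00104345 -0.9999055  -0.01370765]
 [-0.98797018  0.00315056 -0.15461241]
 [ 0.15464098  0.01338142 -0.98788011]]
side 47.863899583376536 319.08005673018727 244.33922441731414 [-0.39726848  0.64804744  0.90482368] [[-0.53855312 -0.84253826  0.00947696]
 [-0.49345171  0.30625914 -0.81407048]
 [ 0.68298312 -0.44309662 -0.58068876]]
{'clock': 0.1, 'qpos': array([ 1.16178488,  0.52193897, -0.0363019 ,  1.59993141,  0.02120684,
        1.02108095, -0.11277273]), 'qd': array([-0.0001631 , -0.0017997 , -0.00070646, -0.00110682, -0.00018776,
        0.00027647,  0.00066373]), 'joint_efforts': array([ 5.15930587e-03, -9.28485489e+01,  1.98378056e+00, -3.70532477e+01,
        1.80015934e-02,  5.27349490e-03,  5.43112606e-05]), 'position': array([ 0.20759455, -0.58923133,  0.2478002 ]), 'tool_rot': array([ 3.14150738e+00,  9.69909289e-04, -1.23198755e+00]), 'force': array([0.49258094, 0.25224221, 0.8378949 ]), 'moment': array([0.02507034, 0.00527418, 0.02111506]), 'grip_width': 0.08535580984595355}
```

View pics/top0.png

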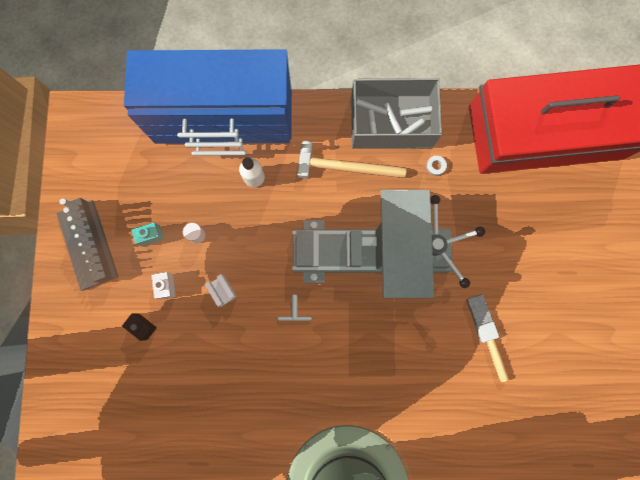

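View pics/side0.png

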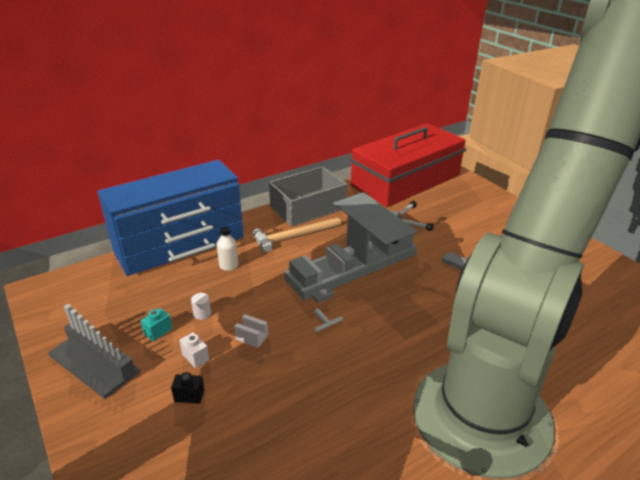

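Top view: candidates are silver block with boss (162,285), turquoise copy (146,233), black copy (139,327), channel block (220,290) and slug (194,232). By the description I choose (162,285). The vise lies with its +y to image left (world +y), hood at (407,244) and wheel hub at (438,244).

```bash
python3 - <<'E'
from h import *
import pickle
f=pickle.load(open('top0.pkl','rb')); g=pickle.load(open('side0.pkl','rb'))
P=pts(f); 
def rect(m,lab,z):
    m=m.astype(np.uint8); n,l,s,c=cv2.connectedComponentsWithStats(m)
    k=1+np.argmax(s[1:,4]); cs,_=cv2.findContours((l==k).astype(np.uint8),cv2.RETR_EXTERNAL,cv2.CHAIN_APPROX_NONE)
    q=np.array([ray(f,u,v,z)[:2] for u,v in cs[0][:,0]],np.float32)
    print(lab,s[k],cv2.minAreaRect(q),'zmed',np.median(P[l==k][:,2]))
def win(x0,y0,x1,y1):
    w=np.zeros((480,640),bool); w[y0:y1,x0:x1]=1; return w
Z=P[...,2]
rect(win(360,170,450,320)&(abs(Z-.144)<.006),'hood',.144)
rect(win(140,260,190,310)&(abs(Z-.046)<.006),'blocktop',.046)
rect(win(140,260,190,310)&(abs(Z-.060)<.005),'boss',.060)
rect(win(285,200,318,290)&(abs(Z-.066)<.006),'backjaw',.066)
rect(win(335,200,378,290)&(abs(Z-.066)<.006),'jaw',.066)
for u,v in((435,199),(480,232),(464,283)): 
    w=win(u-8,v-8,u+9,v+9)&(f['color'].sum(-1)<150)&(Z>.09); vv,uu=np.nonzero(w); print('ball',uu.mean(),vv.mean(),ray(f,uu.mean(),vv.mean(),.112), np.median(P[w],0))
# depth profile along bed centre
for u in range(288,384,3): print(u,P[250,u].round(4))
a=cv2.resize(f['color'][190:310,120:390],None,fx=2.9,fy=2.9,interpolation=3); b=cv2.resize(g['color'][240:360,150:420],None,fx=2.9,fy=2.9,interpolation=3)
cv2.imwrite('pics/c1.png',cv2.cvtColor(np.vstack([a,b])[:600],cv2.COLOR_RGB2BGR))
E
```

```text
hood [ 381  190   53  108 5384] ((0.5336917638778687, -0.12227705121040344), (0.10520698130130768, 0.2268032431602478), 89.88520812988281) zmed 0.14274399194907272
blocktop [152 272  19  27 288] ((0.4520350694656372, 0.4224822521209717), (0.05594936013221741, 0.0376800000667572), 9.348295211791992) zmed 0.04501231646434503
boss [153 279  12  12 103] ((0.45208853483200073, 0.42349740862846375), (0.023996712639927864, 0.02409234270453453), 73.87245178222656) zmed 0.05945544325027374
backjaw [296 231  22  35 729] ((0.5337488651275635, 0.0894470289349556), (0.04738122969865799, 0.07766100019216537), 89.831298828125) zmed 0.06457231423648588
jaw [351 231  12  35 390] ((0.5333999395370483, -0.02343834936618805), (0.024753833189606667, 0.07778230309486389), 89.20289611816406) zmed 0.06525243622449865
ball 434.4310344827586 199.10344827586206 [ 0.63454586 -0.19202563  0.112     ] [ 0.63226146 -0.18990841  0.11849127]
ball 480.16 230.98 [ 0.56329159 -0.28786334  0.112     ] [ 0.56249575 -0.28627176  0.11827346]
ball 464.64912280701753 282.5263157894737 [ 0.45190537 -0.24878277  0.112     ] [ 
[... 250 characters left out ...]
0.0664]
312 [0.5293 0.0771 0.0635]
315 [0.5293 0.0703 0.0628]
318 [0.5289 0.0635 0.0657]
321 [0.5334 0.0565 0.0319]
324 [0.5337 0.0495 0.03  ]
327 [0.5341 0.0424 0.0265]
330 [0.5338 0.0354 0.0289]
333 [0.5336 0.0285 0.0302]
336 [0.5339 0.0214 0.028 ]
339 [0.5336 0.0144 0.0297]
342 [0.5335 0.0075 0.0301]
345 [5.334e-01 5.000e-04 3.100e-02]
348 [ 0.5292 -0.0045  0.0623]
351 [ 0.5292 -0.0113  0.0618]
354 [ 0.5286 -0.0177  0.0662]
357 [ 0.5283 -0.0243  0.0682]
360 [ 0.5284 -0.0311  0.0677]
363 [ 0.5333 -0.0414  0.0309]
366 [ 0.5338 -0.0488  0.0268]
369 [ 0.5335 -0.0556  0.0292]
372 [ 0.5333 -0.0624  0.0301]
375 [ 0.5331 -0.0692  0.0321]
378 [ 0.5274 -0.0707  0.0747]
381 [ 0.5206 -0.0707  0.1252]
```

View pics/c1.png

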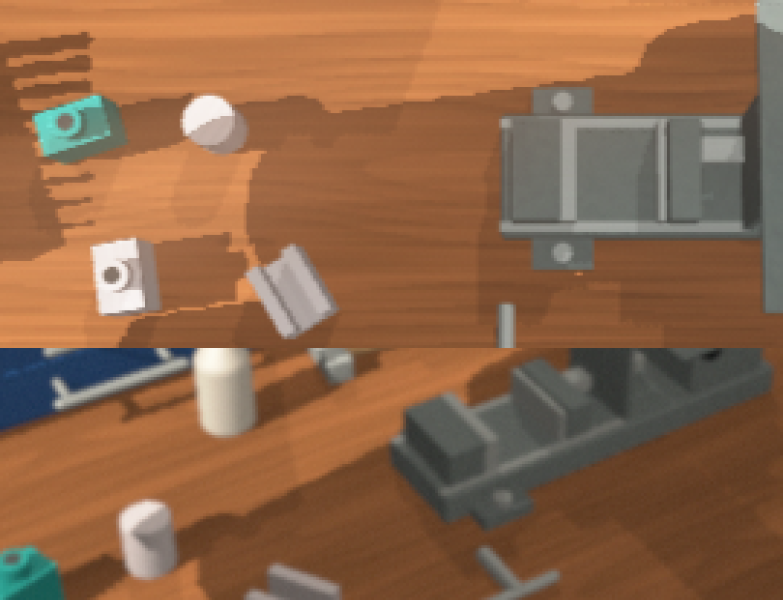

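The crop confirms the silver block with a boss at (162,285). The jaw face is at about vise y +25 and the liner face at about world y 0.062. Now a planner helper, then move.

```bash
cat >> h.py <<'E'
from scipy.spatial.transform import Rotation as Ro
def plan(wps,step=45,ang=8):
    "wps: (x,y,z,yawdeg) world, tool down; print rows in tool axes"
    o=bot.observe(); p=np.array(o['position']); R=Ro.from_euler('xyz',o['tool_rot'])
    for w in wps:
        G=Ro.from_euler('xyz',[np.pi,0,np.radians(w[3])]); rv=np.degrees((R.inv()*G).as_rotvec())
        d=np.array(w[:3])-p; n=int(max(1,np.ceil(np.linalg.norm(d)*1e3/step),np.ceil(np.linalg.norm(rv)/ang)))
        S=[]
        for i in range(n):
            S.append(list(R.inv().apply(d/n*1e3).round(1))+list((rv/n).round(2))); R=R*Ro.from_rotvec(np.radians(rv/n))
        p=np.array(w[:3]); print(w,n,'\n',str([[float(a) for a in s] for s in S]))
def st():
    o=bot.observe(); print(o['clock'],o['position'].round(4),np.degrees(o['tool_rot']).round(2),'F',o['force'].round(1),'w',round(o['grip_width'],4))
E
python3 - <<'E'
from h import *
plan([(.48,-.30,.28,-30),(.50,.10,.28,0),(.452,.423,.13,9.4)])
E
```

```text
(0.48, -0.3, 0.28, -30) 9 
 [[-20.3, -39.2, -3.6, -0.0, 0.01, -4.51], [-17.1, -40.7, -3.6, -0.0, 0.01, -4.51], [-13.9, -41.9, -3.6, -0.0, 0.01, -4.51], [-10.5, -42.9, -3.6, -0.0, 0.01, -4.51], [-7.1, -43.6, -3.6, -0.0, 0.01, -4.51], [-3.7, -44.0, -3.6, -0.0, 0.01, -4.51], [-0.2, -44.1, -3.6, -0.0, 0.01, -4.51], [3.3, -44.0, -3.6, -0.0, 0.01, -4.51], [6.7, -43.6, -3.6, -0.0, 0.01, -4.51]]
(0.5, 0.1, 0.28, 0) 9 
 [[-20.3, -39.6, -0.0, 0.0, 0.0, -3.33], [-18.0, -40.7, -0.0, 0.0, 0.0, -3.33], [-15.6, -41.7, -0.0, 0.0, 0.0, -3.33], [-13.1, -42.5, -0.0, 0.0, 0.0, -3.33], [-10.6, -43.2, -0.0, 0.0, 0.0, -3.33], [-8.1, -43.8, -0.0, 0.0, 0.0, -3.33], [-5.5, -44.2, -0.0, 0.0, 0.0, -3.33], [-3.0, -44.4, -0.0, 0.0, 0.0, -3.33], [-0.4, -44.5, -0.0, 0.0, 0.0, -3.33]]
(0.452, 0.423, 0.13, 9.4) 8 
 [[-6.0, -40.4, 18.8, 0.0, 0.0, -1.18], [-5.2, -40.5, 18.8, 0.0, 0.0, -1.18], [-4.3, -40.6, 18.8, 0.0, 0.0, -1.18], [-3.5, -40.7, 18.8, 0.0, 0.0, -1.18], [-2.7, -40.7, 18.8, 0.0, 0.0, -1.18], [-1.8, -40.8, 18.8, 0.0, 0.0, -1.18], [-1.0, -40.8, 18.8, 0.0, 0.0, -1.18], [-0.2, -40.8, 18.8, 0.0, 0.0, -1.18]]
```

>>> arm_command:
  targets:
    - [-20,-39,-4,0,0,-4.5]
    - [-17,-41,-4,0,0,-4.5]
    - [-14,-42,-4,0,0,-4.5]
    - [-10,-43,-4,0,0,-4.5]
    - [-7,-44,-4,0,0,-4.5]
    - [-4,-44,-4,0,0,-4.5]
    - [0,-44,-4,0,0,-4.5]
    - [3,-44,-4,0,0,-4.5]
  grip: 100

```text
clock: 0.9
position: [0.4512, -0.3251, 0.2776]
tool_rot: [3.14, 0.006, -0.591]
force: [0.7, -0.8, -0.6]
grip_width: 0.0852
```

>>> arm_command:
  targets:
    - [7,-44,-4,0,0,-4.5]
    - [-20,-40,0,0,0,-3.3]
    - [-18,-41,0,0,0,-3.3]
    - [-16,-42,0,0,0,-3.3]
    - [-13,-42,0,0,0,-3.3]
    - [-11,-43,0,0,0,-3.3]
    - [-8,-44,0,0,0,-3.3]
    - [-5,-44,0,0,0,-3.3]

```text
clock: 1.7
position: [0.4928, 0.0331, 0.2815]
tool_rot: [-3.139, 0.006, -0.087]
force: [1.5, -0.6, -0.4]
grip_width: 0.0858
```

```bash
python3 -c "
from h import *
st(); plan([(.47,.26,.25,4),(.452,.423,.13,9.4)])"
```

```text
1.7 [0.4928 0.0331 0.2815] [-179.87    0.35   -5.01] F [ 1.5 -0.6 -0.4] w 0.0858
(0.47, 0.26, 0.25, 4) 6 
 [[-7.0, -37.3, 5.4, -0.03, 0.06, -1.5], [-6.1, -37.5, 5.4, -0.03, 0.06, -1.5], [-5.1, -37.7, 5.3, -0.03, 0.06, -1.5], [-4.1, -37.8, 5.3, -0.03, 0.06, -1.5], [-3.1, -37.9, 5.3, -0.03, 0.06, -1.5], [-2.1, -37.9, 5.3, -0.03, 0.06, -1.5]]
(0.452, 0.423, 0.13, 9.4) 5 
 [[-1.3, -32.8, 24.0, 0.0, 0.0, -1.08], [-0.7, -32.8, 24.0, 0.0, 0.0, -1.08], [-0.1, -32.8, 24.0, 0.0, 0.0, -1.08], [0.5, -32.8, 24.0, 0.0, 0.0, -1.08], [1.2, -32.8, 24.0, 0.0, 0.0, -1.08]]
```

>>> arm_command:
  targets:
    - [-7,-37,5,0,0,-1.5]
    - [-6,-37,5,0,0,-1.5]
    - [-5,-38,5,0,0,-1.5]
    - [-4,-38,5,0,0,-1.5]
    - [-3,-38,5,0,0,-1.5]
    - [-2,-38,5,0,0,-1.5]
    - [-1,-33,20,0,0,-1.1]
    - [-1,-33,20,0,0,-1.1]

```text
clock: 2.5
position: [0.459, 0.339, 0.2114]
tool_rot: [-3.137, 0.003, 0.118]
force: [1.0, 0.4, 0.8]
grip_width: 0.0856
```

>>> arm_command:
  targets:
    - [0,-33,24,0,0,-1.1]
    - [0,-33,24,0,0,-1.1]
    - [1,-30,24,0,0,-1.1]
    - [0,0,0,0,0,0]

```text
clock: 2.9
position: [0.4423, 0.4417, 0.1333]
tool_rot: [-3.137, 0.007, 0.184]
force: [-0.7, -1.6, -0.3]
grip_width: 0.0857
```

```bash
python3 -c "
from h import *
st(); plan([(.452,.423,.12,9.4),(.452,.423,.028,9.4)],step=25)
f=grab('side'); cv2.imwrite('pics/s1.png',cv2.resize(cv2.cvtColor(f['color'][200:420,100:340],cv2.COLOR_RGB2BGR),None,fx=2.5,fy=2.5))"
```

```text
2.9 [0.4423 0.4417 0.1333] [-179.76    0.4    10.52] F [-0.7 -1.6 -0.3] w 0.0857
(0.452, 0.423, 0.12, 9.4) 1 
 [[6.2, 20.2, 13.2, -0.24, 0.4, 1.12]]
(0.452, 0.423, 0.028, 9.4) 4 
 [[-0.0, -0.0, 23.0, 0.0, -0.0, -0.0], [-0.0, -0.0, 23.0, 0.0, -0.0, -0.0], [-0.0, -0.0, 23.0, 0.0, -0.0, -0.0], [-0.0, -0.0, 23.0, 0.0, -0.0, -0.0]]
```

View pics/s1.png

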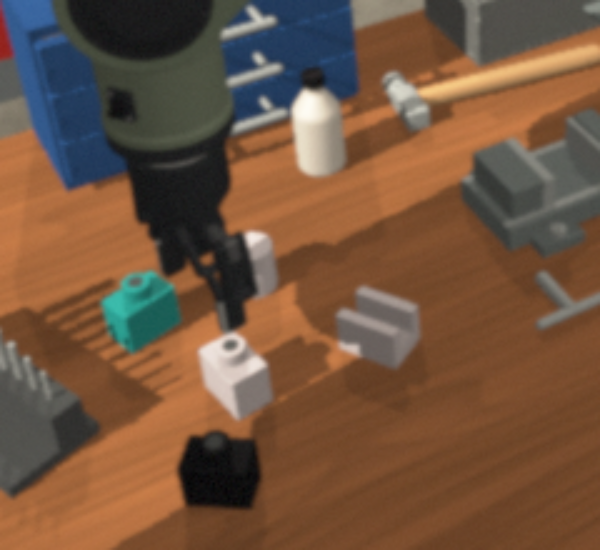

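The gripper hangs above and beside the silver block (crop 235,375), with nothing in between. I align and go down.

>>> arm_command:
  targets:
    - [6,20,5,-0.2,0.4,1.1]
    - [0,0,0,0,0,0]
    - [0,0,0,0,0,0]

```text
clock: 3.25
position: [0.455, 0.4178, 0.1297]
tool_rot: [3.14, -0.002, 0.158]
force: [-0.1, 0.1, 0.2]
grip_width: 0.0855
```

```bash
python3 -c "
from h import *
st(); plan([(.452,.423,.12,9.4),(.452,.423,.028,9.4)],step=25)"
```

```text
3.25 [0.455  0.4178 0.1297] [ 1.799e+02 -1.400e-01  9.070e+00] F [-0.1  0.1  0.2] w 0.0855
(0.452, 0.423, 0.12, 9.4) 1 
 [[-2.1, -5.7, 9.7, 0.1, -0.14, -0.33]]
(0.452, 0.423, 0.028, 9.4) 4 
 [[0.0, -0.0, 23.0, -0.0, 0.0, 0.0], [0.0, -0.0, 23.0, -0.0, 0.0, 0.0], [0.0, -0.0, 23.0, -0.0, 0.0, 0.0], [0.0, -0.0, 23.0, -0.0, 0.0, 0.0]]
```

>>> arm_command:
  targets:
    - [-2,-5,10,0,0,-0.3]
    - [0,0,23,0,0,0]
    - [0,0,23,0,0,0]
    - [0,0,20,0,0,0]
    - [0,0,12,0,0,0]
    - [0,0,6,0,0,0]
    - [0,0,0,0,0,0]

```text
clock: 3.95
position: [0.4543, 0.4215, 0.0329]
tool_rot: [-3.142, -0.006, 0.161]
force: [-0.9, -0.2, 0.3]
grip_width: 0.0852
```

```bash
python3 -c "
from h import *
st(); plan([(.452,.423,.028,9.4)],step=25)"
```

```text
3.95 [0.4543 0.4215 0.0329] [-180.     -0.37    9.2 ] F [-0.9 -0.2  0.3] w 0.0852
(0.452, 0.423, 0.028, 9.4) 1 
 [[-2.1, -1.9, 4.9, -0.0, -0.37, -0.2]]
```

>>> arm_command:
  targets:
    - [-2,-2,5,0,-0.3,0]
    - [0,0,0,0,0,0]
    - [0,0,0,0,0,0]
    - [0,0,0,0,0,0]
    - [0,0,0,0,0,0]
    - [0,0,0,0,0,0]
    - [0,0,0,0,0,0]
    - [0,0,0,0,0,0]
  grip: 0
  grip_force: 40

```text
clock: 4.75
position: [0.4527, 0.424, 0.0299]
tool_rot: [-3.14, -0.003, 0.16]
force: [-0.3, -0.2, -3.0]
grip_width: 0.0556
```

```bash
python3 -c "
from h import *
st(); plan([(.452,.423,.16,9.4),(.534,.036,.16,0)],step=40)"
```

```text
4.75 [0.4527 0.424  0.0299] [-179.91   -0.18    9.18] F [-0.3 -0.2 -3. ] w 0.0556
(0.452, 0.423, 0.16, 9.4) 4 
 [[-0.1, 0.2, -32.5, -0.02, -0.04, -0.05], [-0.1, 0.2, -32.5, -0.02, -0.04, -0.05], [-0.2, 0.2, -32.5, -0.02, -0.04, -0.05], [-0.2, 0.2, -32.5, -0.02, -0.04, -0.05]]
(0.534, 0.036, 0.16, 0) 10 
 [[1.8, 39.5, 0.0, 0.0, -0.0, 0.94], [2.4, 39.5, 0.0, 0.0, -0.0, 0.94], [3.1, 39.4, 0.0, 0.0, -0.0, 0.94], [3.7, 39.4, 0.0, 0.0, -0.0, 0.94], [4.4, 39.3, 0.0, 0.0, -0.0, 0.94], [5.0, 39.2, 0.0, 0.0, -0.0, 0.94], [5.6, 39.2, 0.0, 0.0, -0.0, 0.94], [6.3, 39.1, 0.0, 0.0, -0.0, 0.94], [6.9, 38.9, 0.0, 0.0, -0.0, 0.94], [7.6, 38.8, 0.0, 0.0, -0.0, 0.94]]
```

>>> arm_command:
  targets:
    - [0,0,-20,0,0,0]
    - [0,0,-32,0,0,0]
    - [0,0,-32,0,0,0]
    - [0,0,-32,0,0,0]
    - [2,30,-5,0,0,0.9]
    - [2,39,0,0,0,0.9]
    - [3,39,0,0,0,0.9]
    - [4,39,0,0,0,0.9]

```text
clock: 5.55
position: [0.4811, 0.2809, 0.1553]
tool_rot: [-3.137, -0.002, 0.105]
force: [1.0, 0.5, -3.5]
grip_width: 0.0558
```

>>> arm_command:
  targets:
    - [4,39,0,0,0,0.9]
    - [5,39,0,0,0,0.9]
    - [5,39,0,0,0,0.9]
    - [6,39,0,0,0,0.9]
    - [7,35,0,0,0,0.9]
    - [5,20,0,0,0,0.9]
    - [0,0,0,0,0,0]
    - [0,0,0,0,0,0]

```text
clock: 6.35
position: [0.5287, 0.057, 0.1551]
tool_rot: [-3.139, -0.003, -0.002]
force: [-0.0, 0.2, -2.9]
grip_width: 0.0556
```

```bash
python3 -c "
from h import *
st(); plan([(.534,.036,.16,0),(.534,.036,.065,0)],step=25)"
```

```text
6.35 [0.5287 0.057  0.1551] [-1.7987e+02 -1.9000e-01 -1.0000e-01] F [-0.   0.2 -2.9] w 0.0556
(0.534, 0.036, 0.16, 0) 1 
 [[5.4, 21.0, -4.9, -0.13, -0.19, -0.1]]
(0.534, 0.036, 0.065, 0) 4 
 [[0.0, -0.0, 23.8, 0.0, 0.0, 0.0], [0.0, -0.0, 23.8, 0.0, 0.0, 0.0], [0.0, -0.0, 23.8, 0.0, 0.0, 0.0], [0.0, -0.0, 23.8, 0.0, 0.0, 0.0]]
```

>>> arm_command:
  targets:
    - [5,22,0,0,0,0]
    - [0,0,0,0,0,0]
    - [0,0,0,0,0,0]

```text
clock: 6.65
position: [0.5335, 0.0375, 0.1553]
tool_rot: [-3.138, -0.004, 0.003]
force: [-0.2, 0.4, -2.7]
grip_width: 0.0555
```

```bash
python3 -c "
from h import *
st(); plan([(.534,.034,.09,0)],step=25)
f=grab('side'); cv2.imwrite('pics/s2.png',cv2.resize(cv2.cvtColor(f['color'][180:340,240:440],cv2.COLOR_RGB2BGR),None,fx=3.5,fy=3.5))"
```

```text
6.65 [0.5335 0.0375 0.1553] [-1.7981e+02 -2.1000e-01  1.4000e-01] F [-0.2  0.4 -2.7] w 0.0555
(0.534, 0.034, 0.09, 0) 3 
 [[0.1, 1.2, 21.8, -0.06, -0.07, 0.05], [0.1, 1.2, 21.8, -0.06, -0.07, 0.05], [0.2, 1.2, 21.8, -0.06, -0.07, 0.05]]
```

View pics/s2.png

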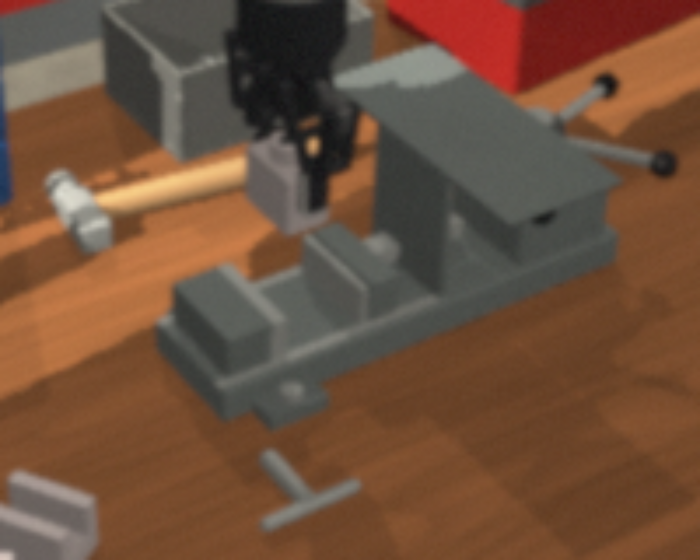

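The block is held upright above the gap between the jaws (crop 285,190). Lowering, straight down.

>>> arm_command:
  targets:
    - [0,2,22,0,0,0]
    - [0,1,22,0,0,0]
    - [0,0,15,0,0,0]
    - [0,0,12,0,0,0]
    - [0,0,6,0,0,0]
    - [0,0,3,0,0,0]
    - [0,0,0,0,0,0]

```text
clock: 7.4
position: [0.5342, 0.04, 0.0736]
tool_rot: [-3.137, -0.006, 0.009]
force: [0.5, 0.3, -2.5]
grip_width: 0.0554
```

```bash
python3 -c "
from h import *
st(); plan([(.534,.034,.060,0)],step=25)"
```

```text
7.4 [0.5342 0.04   0.0736] [-179.74   -0.36    0.54] F [ 0.5  0.3 -2.5] w 0.0554
(0.534, 0.034, 0.06, 0) 1 
 [[-0.3, 6.1, 13.6, -0.27, -0.36, 0.54]]
```

>>> arm_command:
  targets:
    - [0,5,3,-0.2,-0.3,0.4]
    - [0,1,4,0,0,0]
    - [0,0,4,0,0,0]
    - [0,0,2,0,0,0]
    - [0,0,0,0,0,0]

```text
clock: 7.9
position: [0.5353, 0.0333, 0.0609]
tool_rot: [-3.141, -0.003, 0.001]
force: [-0.2, -0.9, -3.1]
grip_width: 0.0553
```

```bash
python3 -c "
from h import *
st(); plan([(.534,.034,.060,0)],step=25)"
```

```text
7.9 [0.5353 0.0333 0.0609] [-1.7995e+02 -1.7000e-01  5.0000e-02] F [-0.2 -0.9 -3.1] w 0.0553
(0.534, 0.034, 0.06, 0) 1 
 [[-1.3, -0.7, 0.9, -0.05, -0.17, 0.05]]
```

>>> arm_command:
  targets:
    - [-1,0,1,0,0,0]
    - [0,0,0.5,0,0,0]
    - [0,0,0,0,0,0]

```text
clock: 8.2
position: [0.5342, 0.0334, 0.0594]
tool_rot: [-3.141, -0.003, 0.001]
force: [-0.2, 0.7, -3.0]
grip_width: 0.0556
```

>>> arm_command:
  targets:
    - [0,0,1,0,0,0]
    - [0,0,0,0,0,0]

```text
clock: 8.4
position: [0.5344, 0.0334, 0.0593]
tool_rot: [-3.141, -0.004, 0.001]
force: [0.3, -0.3, -2.6]
grip_width: 0.0554
```

>>> arm_command:
  targets:
    - [0,0,1.5,0,0,0]
    - [0,0,1,0,0,0]

```text
clock: 8.6
position: [0.5346, 0.0335, 0.059]
tool_rot: [3.141, -0.005, 0.001]
force: [-9.8, -1.6, 27.0]
grip_width: 0.0553
```

>>> arm_command:
  targets:
    - [0,0,-0.7,0,0,0]
    - [0,0,0,0,0,0]
    - [0,0,0,0,0,0]
    - [0,0,0,0,0,0]
    - [0,0,0,0,0,0]
  grip: 100

```text
clock: 9.1
position: [0.5352, 0.0336, 0.0602]
tool_rot: [3.141, -0.006, 0.001]
force: [0.2, -0.1, -0.4]
grip_width: 0.0857
```

>>> arm_command:
  targets:
    - [0,0,-10,0,0,0]
    - [0,0,-25,0,0,0]
    - [0,0,-40,0,0,0]
    - [0,0,-40,0,0,0]
    - [0,0,-40,0,0,0]
    - [0,0,-40,0,0,0]
    - [0,0,-20,0,0,0]

```text
clock: 9.8
position: [0.5315, 0.0346, 0.2843]
tool_rot: [-3.141, -0.0, 0.004]
force: [-0.0, 0.3, -1.0]
grip_width: 0.0855
```

```bash
python3 -c "
from h import *
st(); f=grab('side'); g=grab('top')
P=pts(g)
for z in(.076,.09): 
  m=(abs(P[...,2]-z)<.007)&(abs(P[...,0]-.534)<.06)&(P[...,1]>-.01)&(P[...,1]<.075); print(z,m.sum(),P[m].mean(0) if m.any() else 0)
a=cv2.resize(f['color'][180:340,240:440],(400,320));b=cv2.resize(g['color'][170:330,270:470],(400,320))
cv2.imwrite('pics/s3.png',cv2.cvtColor(np.hstack([a,b]),cv2.COLOR_RGB2BGR))"
```

```text
9.8 [0.5315 0.0346 0.2843] [-1.7998e+02 -3.0000e-02  2.2000e-01] F [-0.   0.3 -1. ] w 0.0855
0.076 4 [0.50918601 0.04959765 0.07383464]
0.09 0 0
```

View pics/s3.png

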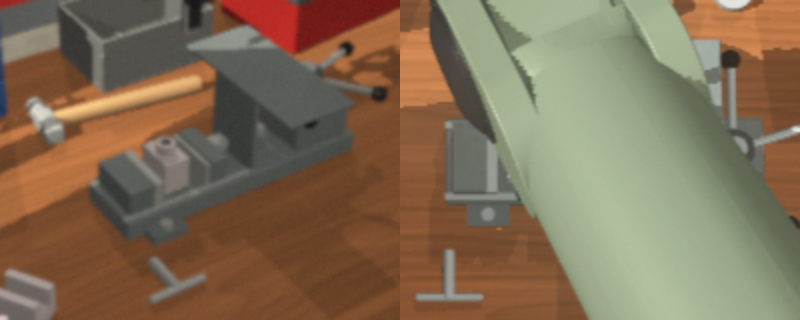

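Side crop: the block stands upright between the jaws (165,160). Next, the spoke at −144° (ball at top-view 464,283). I'll enter behind it with shut fingers and carry it round.

```bash
python3 -c "
from h import *
plan([(.462,-.215,.24,-144.5)],step=45)"
```

```text
(0.462, -0.215, 0.24, -144.5) 19 
 [[-3.7, 13.1, 2.3, -0.01, -0.0, 7.62], [-2.0, 13.5, 2.3, -0.01, -0.0, 7.62], [-0.2, 13.6, 2.3, -0.01, -0.0, 7.62], [1.7, 13.5, 2.3, -0.01, -0.0, 7.62], [3.4, 13.2, 2.3, -0.01, -0.0, 7.62], [5.2, 12.6, 2.3, -0.01, -0.0, 7.62], [6.8, 11.8, 2.3, -0.01, -0.0, 7.62], [8.3, 10.8, 2.3, -0.01, -0.0, 7.62], [9.7, 9.6, 2.3, -0.01, -0.0, 7.62], [10.8, 8.3, 2.3, -0.01, -0.0, 7.62], [11.8, 6.8, 2.3, -0.01, -0.0, 7.62], [12.6, 5.1, 2.3, -0.01, -0.0, 7.62], [13.2, 3.4, 2.3, -0.01, -0.0, 7.62], [13.5, 1.6, 2.3, -0.01, -0.0, 7.62], [13.6, -0.2, 2.3, -0.01, -0.0, 7.62], [13.5, -2.0, 2.3, -0.01, -0.0, 7.62], [13.1, -3.8, 2.3, -0.01, -0.0, 7.62], [12.5, -5.5, 2.3, -0.01, -0.0, 7.62], [11.7, -7.1, 2.3, -0.01, -0.0, 7.62]]
```

>>> arm_command:
  targets:
    - [-4,13,0,0,0,7.6]
    - [-2,13,0,0,0,7.6]
    - [0,13,0,0,0,7.6]
    - [2,13,0,0,0,7.6]
    - [3,13,0,0,0,7.6]
    - [5,13,0,0,0,7.6]
    - [7,12,0,0,0,7.6]
    - [8,11,0,0,0,7.6]
  grip: 0

```text
clock: 10.7
position: [0.497, -0.0701, 0.2833]
tool_rot: [3.141, 0.003, -1.092]
force: [-0.3, -0.5, 0.2]
grip_width: -0.0001
```

>>> arm_command:
  targets:
    - [10,10,0,0,0,7.6]
    - [11,8,0,0,0,7.6]
    - [12,7,0,0,0,7.6]
    - [13,5,0,0,0,7.6]
    - [13,3,0,0,0,7.6]
    - [14,2,0,0,0,7.6]
    - [14,0,0,0,0,7.6]
    - [14,-2,0,0,0,7.6]

```text
clock: 11.5
position: [0.4568, -0.1784, 0.2811]
tool_rot: [3.133, -0.0, -2.197]
force: [0.0, 0.2, 0.1]
grip_width: 0.0001
```

```bash
python3 -c "
from h import *
st(); plan([(.462,-.215,.24,-144.5)],step=45)"
```

```text
11.5 [ 0.4568 -0.1784  0.2811] [ 1.7951e+02 -2.0000e-02 -1.2589e+02] F [0.  0.2 0.1] w 0.0001
(0.462, -0.215, 0.24, -144.5) 3 
 [[8.9, -8.7, 13.6, 0.16, -0.03, 6.2], [7.9, -9.5, 13.6, 0.16, -0.03, 6.2], [6.8, -10.3, 13.7, 0.16, -0.03, 6.2]]
```

>>> arm_command:
  targets:
    - [9,-9,13,0,0,6.2]
    - [8,-9,13,0,0,6.2]
    - [7,-10,13,0,0,6.2]
    - [0,0,0,0,0,0]
    - [0,0,0,0,0,0]

```text
clock: 12.0
position: [0.459, -0.2164, 0.2403]
tool_rot: [3.131, -0.004, -2.537]
force: [-0.2, -0.3, 0.5]
grip_width: -0.0001
```

```bash
python3 -c "
from h import *
st(); plan([(.462,-.215,.20,-144.5),(.462,-.215,.111,-144.5)],step=23)
f=grab('top'); cv2.imwrite('pics/t4.png',cv2.cvtColor(cv2.resize(f['color'][170:310,270:510],None,fx=3,fy=3),cv2.COLOR_RGB2BGR))"
```

```text
12.0 [ 0.459  -0.2164  0.2403] [ 179.42   -0.26 -145.38] F [-0.2 -0.3  0.5] w -0.0001
(0.462, -0.215, 0.2, -144.5) 2 
 [[-1.8, -0.5, 20.1, 0.29, -0.13, -0.44], [-1.7, -0.4, 20.1, 0.29, -0.13, -0.44]]
(0.462, -0.215, 0.111, -144.5) 4 
 [[0.0, -0.0, 22.3, -0.0, 0.0, -0.0], [0.0, -0.0, 22.3, -0.0, 0.0, -0.0], [0.0, -0.0, 22.3, -0.0, 0.0, -0.0], [0.0, -0.0, 22.3, -0.0, 0.0, -0.0]]
```

View pics/t4.png

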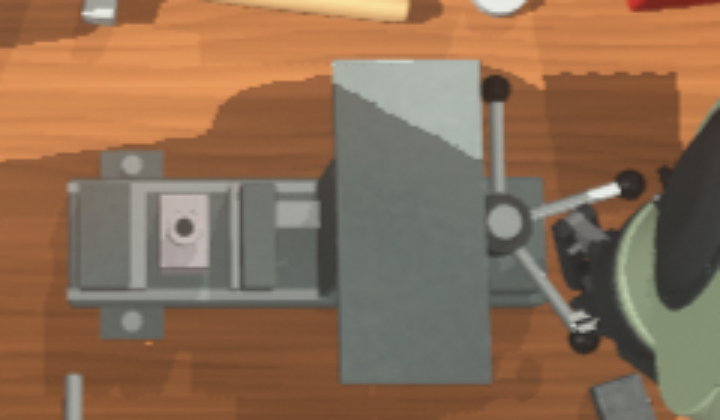

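```bash
python3 -c "
from h import *
f=grab('top'); o=bot.observe(); p=o['position']
for dz in(-.017,0,.1,.2,.3): print(dz,((proj(f,p+[0,0,dz])-[270,170])*3).round())
P=pts(f)
for u,v in((580,235),(595,230),(583,325),(600,260),(575,250)): print(u,v,P[170+v//3,270+u//3].round(3))
print(((proj(f,[.5336,-.1908,.112])-[270,170])*3).round())"
```

```text
-0.017 [585. 315.]
0 [594. 313.]
0.1 [650. 298.]
0.2 [721. 278.]
0.3 [817. 253.]
580 235 [ 0.498 -0.186  0.317]
595 230 [ 0.501 -0.193  0.324]
583 325 [ 0.452 -0.209  0.241]
600 260 [ 0.479 -0.185  0.357]
575 250 [ 0.491 -0.186  0.307]
[497. 224.]
```

The finger tips are where expected (583,320 in the crop); the other dark part at (580,235) is gripper body 7 cm higher. Down behind the spoke.

>>> arm_command:
  targets:
    - [-3,-1,20,0.5,-0.2,-0.8]
    - [0,0,20,0,0,0]
    - [0,0,22,0,0,0]
    - [0,0,22,0,0,0]
    - [0,0,22,0,0,0]
    - [0,0,10,0,0,0]
    - [0,0,3,0,0,0]
    - [0,0,0,0,0,0]

```text
clock: 12.9
position: [0.4659, -0.2119, 0.1235]
tool_rot: [-3.136, 0.007, -2.504]
force: [-0.3, 0.6, 0.4]
grip_width: 0.0002
```

```bash
cat >> h.py <<'E'
AX=np.array([.5336,-.1908])
def wh(rho=72,off=16,d=8,n=8):
    "tool state about the wheel axis, and rows for turns of d deg keeping rho (mm), off"
    o=bot.observe(); R=Ro.from_euler('xyz',o['tool_rot']); X=R.as_matrix()[:,0]; yaw=np.degrees(np.arctan2(X[1],X[0]))
    e=np.array(o['position'][:2])-AX; r=np.hypot(*e); a=np.arctan2(e[1],e[0]); F=o['force']
    psi=np.radians(yaw); rad=np.array([np.cos(psi),np.sin(psi)]); tan=np.array([-rad[1],rad[0]])
    print('t',o['clock'],'z',o['position'][2].round(4),'tilt',np.degrees(o['tool_rot'][:2]).round(1),'yaw',yaw.round(2),'polar r %.1f ang %.2f'%(r*1e3,np.degrees(a)),'along %.1f behind %.1f'%(e@rad*1e3,-e@tan*1e3),
     'Ftan %.1f Frad %.1f Fz %.1f'%(F[:2]@tan,F[:2]@rad,F[2]),'torque(F) %.2f Mz %.2f'%(e[0]*F[1]-e[1]*F[0],o['moment'][2]))
E
python3 -c "
from h import *
wh()"
```

```text
t 12.9 z 0.1235 tilt [-179.7    0.4] yaw -143.46 polar r 70.9 ang -162.67 along 66.9 behind 23.3 Ftan -0.6 Frad -0.1 Fz 0.4 torque(F) -0.05 Mz 0.03
```

>>> arm_command:
  targets:
    - [3,0,9,-0.2,0.3,1]
    - [2,0,3,0,0,0]
    - [0,-3,0,0,0,0]
    - [0,-3,0,0,0,0]
    - [0,0,0,0,0,0]

```text
clock: 13.4
position: [0.4659, -0.22, 0.1127]
tool_rot: [-3.139, 0.003, -2.522]
force: [-0.2, 0.9, -0.2]
grip_width: -0.0002
```

```bash
python3 -c "
from h import *
wh()"
```

```text
t 13.4 z 0.1127 tilt [-1.799e+02  1.000e-01] yaw -144.49 polar r 73.8 ang -156.69 along 72.1 behind 15.6 Ftan -0.9 Frad -0.4 Fz -0.2 torque(F) -0.07 Mz -0.00
```

>>> arm_command:
  targets:
    - [1.3,-7.6,0,0,0,-6]
    - [1.3,-7.6,0,0,0,-6]
    - [1.3,-7.6,0,0,0,-6]
    - [0,0,0,0,0,0]

```text
clock: 13.8
position: [0.4762, -0.2381, 0.1127]
tool_rot: [3.138, 0.001, -2.194]
force: [0.2, 0.1, -0.5]
grip_width: -0.0001
```

```bash
python3 -c "
from h import *
wh()"
```

```text
t 13.8 z 0.1127 tilt [1.798e+02 1.000e-01] yaw -125.73 polar r 74.4 ang -140.55 along 71.9 behind 19.0 Ftan 0.1 Frad -0.2 Fz -0.5 torque(F) 0.00 Mz 0.02
```

>>> arm_command:
  targets:
    - [1,-8,0,0,0,-3]
    - [1,-8,0,0,0,-5]
    - [1,-8,0,0,0,-5]

```text
clock: 14.1
position: [0.4924, -0.2517, 0.1125]
tool_rot: [3.132, 0.002, -1.968]
force: [-6.9, 6.0, 5.3]
grip_width: 0.0002
```

```bash
python3 -c "
from h import *
wh(); f=grab('top'); cv2.imwrite('pics/t5.png',cv2.cvtColor(cv2.resize(f['color'][170:310,270:510],None,fx=3,fy=3),cv2.COLOR_RGB2BGR))"
```

```text
t 14.1 z 0.1125 tilt [1.794e+02 1.000e-01] yaw -112.74 polar r 73.6 ang -124.05 along 72.1 behind 14.4 Ftan -8.6 Frad -2.9 Fz 5.3 torque(F) -0.66 Mz 0.09
```

View pics/t5.png

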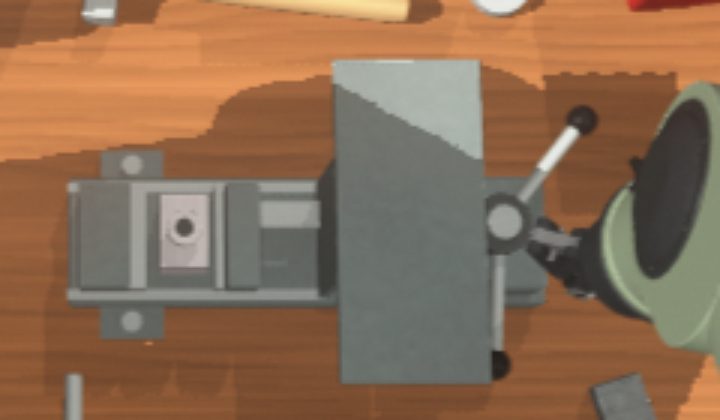

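The wheel turned about 34° (the ball moved from 464,283 to 436,292 in the full picture). The jaw has come up near the block and the free torque reads about 0.66 N m. Continuing.

>>> arm_command:
  targets:
    - [1,-6.5,0,0,0,-5]
    - [1,-6.5,0,0,0,-5]
    - [1,-6.5,0,0,0,-5]

```text
clock: 14.45
position: [0.5081, -0.2602, 0.1122]
tool_rot: [3.126, 0.005, -1.699]
force: [-9.0, 2.9, 4.8]
grip_width: 0.0003
```

```bash
python3 -c "
from h import *
wh()"
```

```text
t 14.45 z 0.1122 tilt [179.1   0.3] yaw -97.33 polar r 74.0 ang -110.16 along 72.1 behind 16.4 Ftan -9.3 Frad -1.8 Fz 4.8 torque(F) -0.70 Mz 0.02
```

>>> arm_command:
  targets:
    - [1,-6.5,0,0,0,-5]
    - [1,-6.5,0,0,0,-5]
    - [1,-5,0,0,0,-4]

```text
clock: 14.75
position: [0.5231, -0.2645, 0.112]
tool_rot: [3.121, 0.01, -1.452]
force: [-8.2, 0.8, 4.5]
grip_width: -0.0
```

```bash
python3 -c "
from h import *
wh()"
```

```text
t 14.75 z 0.112 tilt [178.8   0.6] yaw -83.18 polar r 74.4 ang -98.09 along 71.9 behind 19.1 Ftan -8.1 Frad -1.8 Fz 4.5 torque(F) -0.61 Mz 0.01
```

>>> arm_command:
  targets:
    - [1,-6,0,0.6,0.3,-3]
    - [1,-6,0,0.6,0.3,-3]

```text
clock: 14.95
position: [0.5331, -0.2651, 0.1115]
tool_rot: [3.138, 0.001, -1.348]
force: [-9.4, 2.5, 5.4]
grip_width: 0.0001
```

```bash
python3 -c "
from h import *
wh()"
```

```text
t 14.95 z 0.1115 tilt [1.798e+02 1.000e-01] yaw -77.21 polar r 74.3 ang -90.38 along 72.4 behind 16.9 Ftan -8.6 Frad -4.5 Fz 5.4 torque(F) -0.70 Mz 0.09
```

>>> arm_command:
  targets:
    - [1,-4,0,0,0,-2]

```text
clock: 15.05
position: [0.536, -0.2653, 0.1114]
tool_rot: [3.136, 0.002, -1.313]
force: [-9.9, 2.6, 4.6]
grip_width: 0.0002
```

```bash
python3 -c "
from h import *
wh()"
```

```text
t 15.05 z 0.1114 tilt [1.797e+02 1.000e-01] yaw -75.25 polar r 74.6 ang -88.13 along 72.7 behind 16.6 Ftan -8.9 Frad -5.0 Fz 4.6 torque(F) -0.73 Mz 0.06
```

>>> arm_command:
  targets:
    - [0,-4,0,0,0,-2.5]

```text
clock: 15.15
position: [0.5387, -0.265, 0.1114]
tool_rot: [3.134, 0.002, -1.271]
force: [-8.4, -4.1, 4.4]
grip_width: 0.0
```

>>> arm_command:
  targets:
    - [1,-4,0,0,0,-3]

```text
clock: 15.25
position: [0.5416, -0.2653, 0.1113]
tool_rot: [3.131, 0.003, -1.22]
force: [-8.9, 1.0, 4.4]
grip_width: 0.0
```

```bash
python3 -c "
from h import *
wh()"
```

```text
t 15.25 z 0.1113 tilt [179.4   0.2] yaw -69.91 polar r 74.9 ang -83.86 along 72.7 behind 18.1 Ftan -8.1 Frad -4.0 Fz 4.4 torque(F) -0.66 Mz 0.01
```

>>> arm_command:
  targets:
    - [1,-4,0,0,0,-3]

```text
clock: 15.35
position: [0.5445, -0.2652, 0.1112]
tool_rot: [3.129, 0.004, -1.169]
force: [-9.2, 0.2, 4.1]
grip_width: -0.0001
```

```bash
python3 -c "
from h import *
wh()"
```

```text
t 15.35 z 0.1112 tilt [179.3   0.2] yaw -66.96 polar r 75.2 ang -81.65 along 72.8 behind 19.1 Ftan -8.4 Frad -3.8 Fz 4.1 torque(F) -0.68 Mz -0.01
```

>>> arm_command:
  targets:
    - [1,-4,0,0.4,0,-2]
    - [1,-4,0,0,0,-2]

```text
clock: 15.55
position: [0.55, -0.2647, 0.1108]
tool_rot: [3.131, 0.007, -1.101]
force: [-9.9, 0.6, 4.5]
grip_width: 0.0
```

```bash
python3 -c "
from h import *
wh()"
```

```text
t 15.55 z 0.1108 tilt [179.4   0.4] yaw -63.1 polar r 75.7 ang -77.45 along 73.3 behind 18.8 Ftan -8.5 Frad -5.0 Fz 4.5 torque(F) -0.72 Mz -0.02
```

>>> arm_command:
  targets:
    - [1,-4,0,0,0,-2]

```text
clock: 15.65
position: [0.5528, -0.2643, 0.1106]
tool_rot: [3.128, 0.008, -1.068]
force: [-8.9, -0.3, 3.9]
grip_width: -0.0003
```

```bash
python3 -c "
from h import *
wh(); f=grab('top'); P=pts(f); cv2.imwrite('pics/t6.png',cv2.cvtColor(cv2.resize(f['color'][200:300,280:480],None,fx=4,fy=4),cv2.COLOR_RGB2BGR))
print([(u,P[243,u].round(4)[1:].tolist()) for u in range(310,345,2)])"
```

```text
t 15.65 z 0.1106 tilt [179.2   0.4] yaw -61.19 polar r 75.9 ang -75.39 along 73.6 behind 18.6 Ftan -8.0 Frad -4.1 Fz 3.9 torque(F) -0.66 Mz 0.07
[(310, [0.0816, 0.0635]), (312, [0.0771, 0.0655]), (314, [0.0725, 0.0675]), (316, [0.068, 0.0635]), (318, [0.0635, 0.0617]), (320, [0.059, 0.0764]), (322, [0.0546, 0.087]), (324, [0.0502, 0.0902]), (326, [0.0458, 0.0914]), (328, [0.0413, 0.0881]), (330, [0.0369, 0.0903]), (332, [0.032, 0.0743]), (334, [0.0274, 0.0713]), (336, [0.0226, 0.062]), (338, [0.0181, 0.0634]), (340, [0.0136, 0.0651]), (342, [0.0093, 0.0688]), (344, [0.0046, 0.0657])]
```

View pics/t6.png

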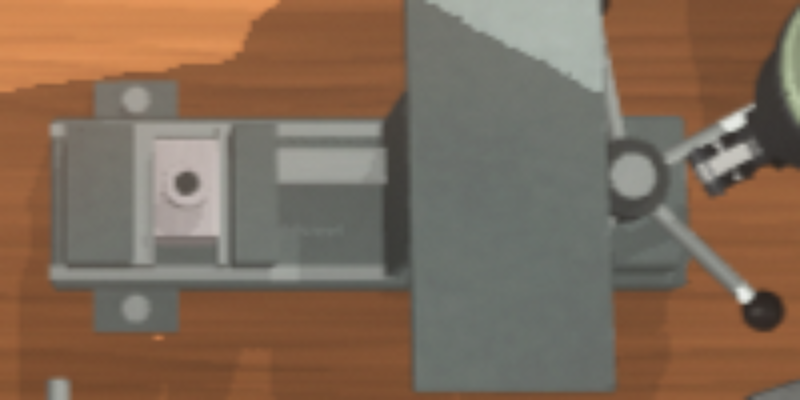

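The jaw pad now touches the block (crop x 220) and the block is within about 1 mm of the liner (crop x 152). Small steps from here.

>>> arm_command:
  targets:
    - [1,-4,0,0.5,0,-2]

```text
clock: 15.8
position: [0.5557, -0.2637, 0.1103]
tool_rot: [3.135, 0.009, -1.033]
force: [-11.7, -0.1, 5.0]
grip_width: 0.0001
```

```bash
python3 -c "
from h import *
wh()"
```

```text
t 15.8 z 0.1103 tilt [179.6   0.5] yaw -59.19 polar r 76.2 ang -73.12 along 73.9 behind 18.3 Ftan -10.1 Frad -5.9 Fz 5.0 torque(F) -0.85 Mz 0.04
```

>>> arm_command:
  targets:
    - [1,-4,0,0,0,-2]

```text
clock: 15.9
position: [0.5579, -0.2634, 0.11]
tool_rot: [3.132, 0.01, -1.0]
force: [-11.0, -3.2, 4.8]
grip_width: 0.0004
```

```bash
python3 -c "
from h import *
wh()"
```

```text
t 15.9 z 0.11 tilt [179.4   0.6] yaw -57.31 polar r 76.5 ang -71.46 along 74.2 behind 18.7 Ftan -11.0 Frad -3.2 Fz 4.8 torque(F) -0.87 Mz 0.05
```

>>> arm_command:
  targets:
    - [0,-4,0,0,0,-2]

```text
clock: 16.0
position: [0.5598, -0.2626, 0.11]
tool_rot: [3.129, 0.011, -0.968]
force: [-10.1, -7.0, 7.4]
grip_width: 0.0002
```

```bash
python3 -c "
from h import *
wh()"
```

```text
t 16.0 z 0.11 tilt [179.3   0.6] yaw -55.44 polar r 76.5 ang -69.95 along 74.0 behind 19.1 Ftan -12.3 Frad 0.0 Fz 7.4 torque(F) -0.91 Mz 0.03
```

>>> arm_command:
  targets:
    - [0,-4,0,0,0,-2]

```text
clock: 16.1
position: [0.5616, -0.2621, 0.11]
tool_rot: [3.126, 0.012, -0.935]
force: [-10.4, -6.5, 7.6]
grip_width: -0.0002
```

```bash
python3 -c "
from h import *
wh()"
```

```text
t 16.1 z 0.11 tilt [179.1   0.7] yaw -53.59 polar r 76.6 ang -68.59 along 74.0 behind 19.8 Ftan -12.3 Frad -0.9 Fz 7.6 torque(F) -0.93 Mz -0.02
```

>>> arm_command:
  targets:
    - [0,-4,0,0.6,0.4,0]

```text
clock: 16.2
position: [0.5632, -0.2612, 0.1098]
tool_rot: [3.132, 0.005, -0.938]
force: [-14.0, -5.1, 8.1]
grip_width: -0.0003
```

```bash
python3 -c "
from h import *
wh()"
```

```text
t 16.2 z 0.1098 tilt [179.5   0.3] yaw -53.73 polar r 76.4 ang -67.23 along 74.3 behind 17.8 Ftan -14.3 Frad -4.2 Fz 8.1 torque(F) -1.14 Mz 0.10
```

>>> arm_command:
  targets:
    - [0,-4,0,0,0,-1]

```text
clock: 16.3
position: [0.5643, -0.2608, 0.1098]
tool_rot: [3.128, 0.006, -0.925]
force: [-14.1, -7.1, 8.6]
grip_width: 0.0
```

```bash
python3 -c "
from h import *
wh()"
```

```text
t 16.3 z 0.1098 tilt [179.2   0.3] yaw -52.97 polar r 76.4 ang -66.32 along 74.3 behind 17.6 Ftan -15.5 Frad -2.9 Fz 8.6 torque(F) -1.21 Mz 0.06
```

Torque is about 1.15 N m against 0.64 running free, a ratio of 1.8, so about 25 N of grip. Backing off and lifting out.

>>> arm_command:
  targets:
    - [0,3,0,0,0,0]
    - [0,6,0,0,0,0]
    - [0,2,0,0,0,0]
    - [0,0,-15,0,0,0]
    - [0,0,-30,0,0,0]
    - [0,0,-40,0,0,0]
    - [0,0,-30,0,0,0]
    - [0,0,0,0,0,0]

```text
clock: 17.1
position: [0.5569, -0.2671, 0.2335]
tool_rot: [3.13, 0.004, -0.931]
force: [0.5, 0.4, -0.3]
grip_width: -0.0003
```

```bash
python3 -c "
from h import *
wh(); f=grab('top'); P=pts(f); cv2.imwrite('pics/t7.png',cv2.cvtColor(cv2.resize(f['color'][200:300,280:480],None,fx=4,fy=4),cv2.COLOR_RGB2BGR))
w=np.zeros((480,640),bool); w[225:265,300:345]=1
m=(w&(abs(P[...,2]-.090)<.005)).astype(np.uint8); vv,uu=np.nonzero(m); print('boss',ray(f,uu.mean(),vv.mean(),.09)-[.5336,-.0258,0],m.sum())
c=f['color'].astype(int); m=(w&(c[...,0]>c[...,1]+6)&(P[...,2]>.05)).astype(np.uint8); cs,_=cv2.findContours(m,0,1); k=max(cs,key=cv2.contourArea); print(cv2.minAreaRect(k))"
```

```text
t 17.1 z 0.2335 tilt [179.4   0.3] yaw -53.36 polar r 79.7 ang -73.03 along 75.1 behind 26.8 Ftan 0.6 Frad 0.0 Fz -0.3 torque(F) 0.05 Mz -0.04
boss [0.00179098 0.07041472 0.09      ] 104
((326.0, 247.5), (25.0, 16.0), 90.0)
```

View pics/t7.png

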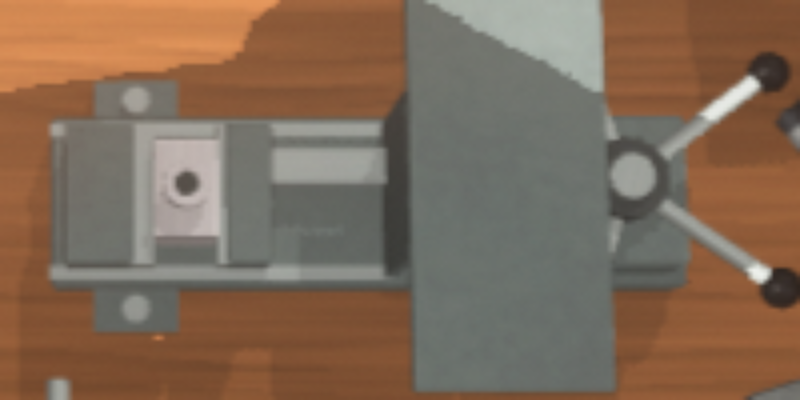

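The block is square and seated against the liner, at vise x +2 mm and y +70 mm. The gripper is clear. The spoke's advance after contact (about 8–9°, 3 mm of pad travel) also gives about 24 N. Handing in.

```bash
python3 -c "
from h import *
st(); print(bot.job_done())"
```

```text
17.15 [ 0.5563 -0.267   0.2318] [179.3    0.33 -53.36] F [ 0.4  0.7 -0.7] w -0.0001
the job is handed in; nothing more can be done
None
```

The bearing block now stands boss up in the vise, gripped with an estimated 24–25 N. I handed the job in at 17 s of the 72 s; no verdict was reported.

I picked the silver block, stood it between the jaws and released it. I then closed the jaw by carrying a single spoke round about 90° with the shut fingers. No second spoke was needed, so the "one after the other" part of the task was not exercised.

**Last checks:**
- **Grip:** the wheel torque rose from about 0.65 N m running free to about 1.15 N m, a ratio of about 1.8. The pad travel after contact, about 3 mm, gives the same grip force.
- **Jaw travel:** a rough reading from the last picture (wheel turn of about 92°, jaw travel 32 mm against a 27 mm gap) would mean about 5 mm of pad travel. I put that down to the 1–2 mm uncertainty in the starting gap and to reading the ball in perspective, and did not re-measure it.
- **Position:** the block is square to the jaws, at vise x about +2 mm and y about +70 mm, seated on the liner.
- **Clearance:** the gripper is clear of everything, with about zero force on it. I steered clear of the bystanders, but did not re-measure them at the end.

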